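# Dry the rinsed mask lens insert in its cradle

### The job

The rinsed orange-rimmed lens insert lies in the white dish with the steel canister standing on it against the breeze: first stand the canister, always upright, wholly on the dark-green coaster. Then lift the insert out and lay it in the empty yellow drying cradle, flat on the floor between the rails and centred along them; the dish leaves finger room only at its long edges and the cradle only at its short ends, so on the way set it down flat on the bare table, let go, and take it the other way. Set things down without dropping them, and leave everything else where it is.

Things in the scene. Friction and masses are not known exactly. Their poses are not given: they have to be found in the camera images.
- insert: The lens insert to be moved: flat rigid rectangular plate with an orange rim and smoked-grey window, 60 (x) x 40 (y) x 7 (z) mm, 45 g, loose. Origin: centre of its underside. Starts flat in the dish, under the canister.
- canister: Small stainless canister with black twist cap (shut), loose, about 0.22 kg: body 44 mm diameter up to 64 mm height (foot 37 mm), cap 40 mm diameter from 69 to 91 mm height. Origin: centre of its underside, z up. Starts standing on the insert.
- coaster: Round dark-green rubber coaster, fixed, 92 mm diameter, 5 mm thick. Origin: centre of its underside (table level).
- dish: White soap-dish-like drying dish, fixed. Floor 90 (x) x 110 (y) mm, top of floor 6 mm above the table, open at +-y. Two end walls at x = +-35.5 to +-43.5 mm, 50 mm long in y, reaching 32 mm above the table, close to the insert's short ends. Origin: centre of its underside; the insert's x axis lies roughly along the dish's x.
- cradle: Yellow drying cradle, fixed and empty. A floor block 48 (x) x 48 (y) mm, its top 12 mm above the table, between two rails that run along x: inner faces at y = +-24 mm, 48 mm long, flaring outward at the top, top 40 mm above the table, outer faces within y = +-33 mm. Open at both x ends; the 60 mm insert, laid along x, overhangs each end by 6 mm. Origin: centre of its underside.
- cradle_seat (a point): Centre of the top of the yellow cradle's floor, axes as the cradle's: where the insert's origin belongs, the insert's x along the cradle's x (either way round).
- cradle_full: Grey cradle, same shape as the yellow one, fixed, occupied by the blue insert. Origin: centre of its underside.
- blue_insert: Blue-rimmed lens insert, 60 x 40 x 7 mm, lying in the grey cradle. Origin: centre of its underside. Loose, to be left alone.
- mouthpiece_clear: Clear silicone mouthpiece, about 64 (x) x 50 (y) x 24 (z) mm, spanning x -36 to +28 mm. Origin: on the table under it. Loose, to be left alone.
- mouthpiece_blue: Light-blue silicone mouthpiece, about 64 (x) x 50 (y) x 24 (z) mm, spanning x -36 to +28 mm. Origin: on the table under it. Loose, to be left alone.
- tin: Low round aluminium tin, 52 mm diameter, 20 mm high. Origin: centre of its underside. Loose, to be left alone.
- bottle: Upright blue defog bottle, 42 mm diameter, 120 mm high. Origin: centre of its underside. Loose, to be left alone.
- stand: Folding aluminium snorkel stand, an A-frame of 10 mm bars, about 100 (x) x 100 (y) x 175 (z) mm. Origin: centre of its underside. Loose, to be left alone.
- mask: Smoked-grey dive mask standing on its skirt, x -21 (lens side) to +61 mm (skirt side), 150 mm wide (y), 68 mm high. Origin: on the table under its frame. Loose, to be left alone.

How it is judged:
By the outcome, as a careful person would: the job done as asked, in the order asked, and still so for the second after the job is handed in, with the robot touching nothing.
It also fails if it takes over 69 s, if anything falls off the work surface, if the arm or the gripper's body presses on something with over 40 N, if the wrist force passes 120 N, or if a joint passes its speed limit or range.

### The arm

A 6-joint arm with a two-finger parallel gripper is mounted at the origin on the work surface. World frame = base frame: x ahead of the robot, y to its left, z up, the work surface at z = 0. Lengths are in m, angles in degrees, forces in N, time in s.
With the tool pointing down it reaches from about 0.275 to 0.825 m from the base axis. Payload 4.9 kg.
Tool frame: the origin (TCP) lies on the centre line of the jaws, within the pads' length; the fingertips stand arm.tip_reach ahead of it and the grasp point (between the pads) is the TCP (arm.tip_reach is the distance from the TCP to the fingertips, in m); z points along the fingers, x is the direction in which the jaws open and shut, and the axes are right-handed (so a half turn about z gives the same grasp; the last joint's range is limited). The gripper opens to 85 mm and grips with 20 to 120 N. Pads are 22 mm wide; open, the fingers measure 114 mm over their backs; the gripper's body (76 mm by 85 mm) begins 54 mm behind the grasp point. The pads swing forward as they close: fully open they stand 13 mm farther back than shut.
Start: joints at [61.868, 18.69, -11.035, 60.275, 0, 82.311], TCP at [0.192, 0.515, 0.25] pointing down, gripper open.
Joint ranges: [-152.03, 152.03], [-55.5, 102.48], [-74.3, 77.21], [-110.64, 120.58], [-84.22, 78.4], [-180, 180]. Speed limits (degrees/s): [147.25, 147.25, 180, 180, 180, 180].

### API

Orientations are given as a 3x3 rotation matrix whose columns are the frame's x, y, z axes.
In Python, from bench import arm gives the robot as it stands.
- The arm moves only by the tool step_arm, never from a script. Its argument "targets" is a list of rows, each an object of numbers: "tx", "ty", "tz": the shift along the tool's x, y, z in cm; "spin": the turn about the tool's z in degrees; "jaw": the opening, from 0 (shut) to 1 (fully open). A call has 1 to 5 rows; each row shifts and turns the commanded pose from where the row before left it, along the tool's axes as they then stand; what a row does not reach is not made up. A row lasts 1/12 s, in which the tool goes at most 41.7 mm and 7.16 degrees, less where a joint would pass 70% of its speed; a pose out of reach is approached as far as the arm can. A call is refused whole if a number of a shift passes 4.17 or a number of a turn 7.16, either way. A call with a gripper value outside its range is refused whole. The fingers move at their own pace and stop on an object; the grip force is fixed at half the most. Time passes only in rows, so rows that do not move let the fingers close. It gives the time, the measured TCP pose, the force and the opening at its end, in the units of the state.
- arm.get_obs(): the state, without advancing time (a new reading comes with each control period).
- arm.camera(name): name is "scene" or "top"; returns the picture (384x512x3 uint8, blue, green, red); there is no depth.
- arm.get_calibration(name): a dict with "fx", "fy", "cx", "cy" (pixels), "k1" (the pictures are not rectified: a ray, as slopes to the right and down, at radius r is drawn at 1 + k1 r^2 times it, then the intrinsics apply), "R" (3x3) and "t" (3): a world point X has camera coordinates R X + t. Camera axes: x right, y down, z forward; pixel columns grow to the right and rows downward; lengths in m; the calibration is good to about 2 mm. A picture is of the moment at which its call begins. get_calibration takes no time and is no camera call.
- arm.hand_in(): hands the job in, once; it reports no verdict.
The state is a dict: "time_s": time; "qpos": joint angles; "dq": joint speeds; "joint_torque": joint torques, N m; "tcp_pos": TCP position; "ee_rot": TCP orientation; "force": force on the tool from outside, world axes, zero at the start; "wrist_torque": the same for the moment, N m; "gripper_width": finger opening in m.
Only numpy, scipy, OpenCV 4.12 (cv2) and the standard library are available. Lean on these libraries where they do the work, as an engineer would, in place of code of your own. Each camera call takes 0.05 s, during which the arm holds its last target. There are 200 camera calls.

## Working session

There is one attempt and no reset: what is moved stays moved. The work goes in short steps, Python scripts to look and compute and a tool call to move; the robot and the scene stay as the last step left them, time stands still between calls to the robot, and variables do not carry over. Pictures are saved under pics/ and viewed, about 8 in all and at most 12, crops included, and the job is handed in when it is done.

Besides the shell and the picture viewer there is one more tool, called after "Emit:" by a JSON object that holds its "fn" and its "kwargs". step_arm: Moves the arm, as the interface text tells. Its arguments: {"type":"object","properties":{"targets":{"type":"array","items":{"type":"object","properties":{"tx":{"type":"number"},"ty":{"type":"number"},"tz":{"type":"number"},"spin":{"type":"number"},"jaw":{"type":"number"}}}}},"required":["targets"]}

```bash
mkdir -p pics; ls; python3 - <<'E'
from bench import arm
import cv2
for n in("scene","top"):
    im=arm.camera(n); cv2.imwrite(f"pics/{n}0.png",im)
    print(n,arm.get_calibration(n))
o=arm.get_obs(); print(o, arm.tip_reach)
E
```

```text
pics
scene {'fx': 404.9274641493961, 'fy': 404.9274641493961, 'cx': 254.60239093657228, 'cy': 192.69608187886936, 'k1': -0.09333700615053335, 'R': array([[-0.79818457,  0.60218944, -0.01640932],
       [ 0.45554906,  0.58554544, -0.67053083],
       [-0.39417818, -0.54268262, -0.74170017]]), 't': array([ 0.47630926, -0.24846907,  1.22781631])}
top {'fx': 449.5827859885472, 'fy': 449.5827859885472, 'cx': 264.1482306650222, 'cy': 184.56438483996462, 'k1': 0.004019266089922236, 'R': array([[ 0.02240196, -0.99973208,  0.00582394],
       [-0.97805349, -0.02312245, -0.20706697],
       [ 0.20714615, -0.00105742, -0.97830944]]), 't': array([0.00965294, 0.62155175, 0.9454316 ])}
{'time_s': 0.1, 'qpos': array([ 6.18690255e+01,  1.87278987e+01, -1.10851746e+01,  6.02771113e+01,
        1.57957916e-03,  8.23096453e+01]), 'dq': array([-0.04873547, -0.10256941,  0.1475496 , -0.006219  , -0.04716705,
       -0.04350241]), 'joint_torque': array([ 7.28765062e-04, -4.44241047e+01,  2.63038105e+01,  7.94249936e-03,
       -8.95042785e-05,  1.26262627e-06]), 'tcp_pos': array([0.19183641, 0.51492861, 0.24958776]), 'ee_rot': array([[ 3.49235869e-01,  9.37034535e-01, -7.66443562e-04],
       [ 9.37033557e-01, -3.49236629e-01, -1.37508353e-03],
       [-1.55617092e-03, -2.37954846e-04, -9.99998761e-01]]), 'force': array([-0.55397456, -0.62801146,  0.21654567]), 'wrist_torque': array([ 0.05221865, -0.04095364, -0.02859807]), 'gripper_width': 0.08549339791155215} 0.019
```

```bash
python3 -c "
import cv2
for n in('scene','top'):
    cv2.imwrite(f'pics/{n}0b.png',cv2.resize(cv2.imread(f'pics/{n}0.png'),(800,600),interpolation=cv2.INTER_CUBIC))"
```

```text
(no output)
```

View pics/top0b.png

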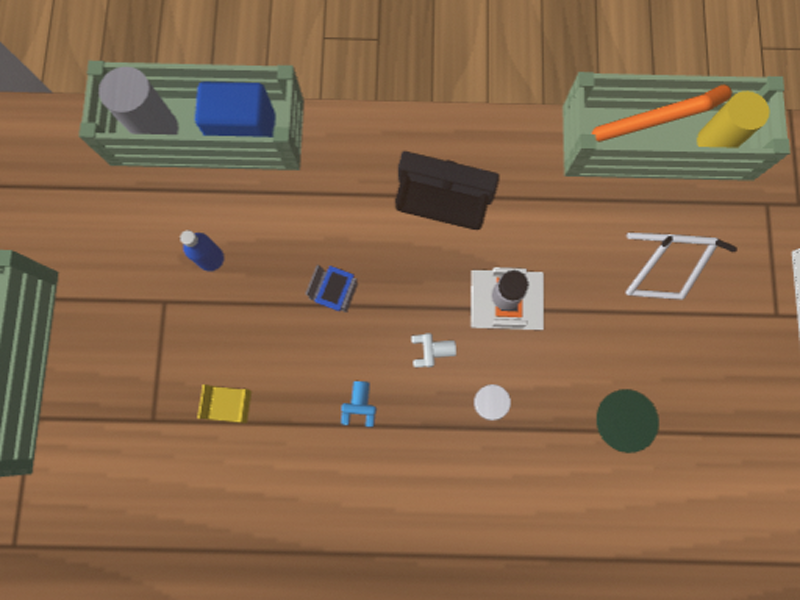

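View pics/scene0b.png

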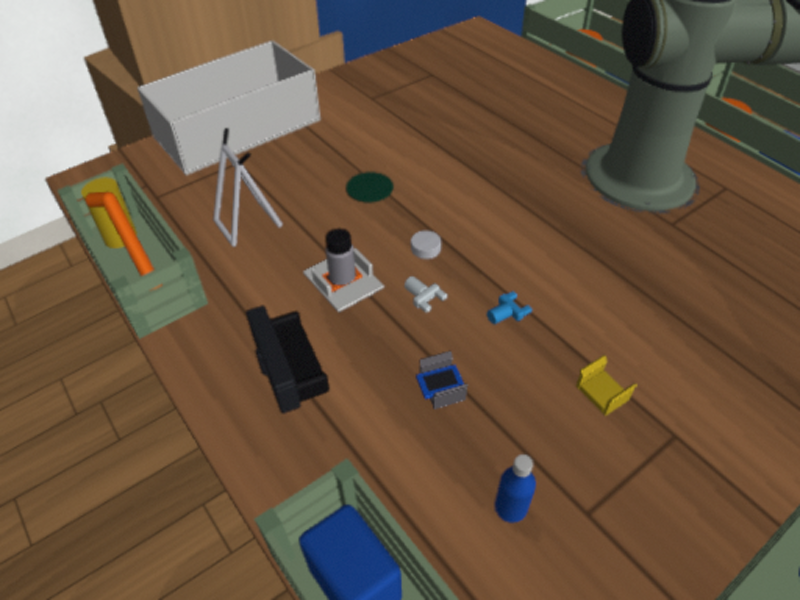

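```bash
cat > h.py <<'E'
import numpy as np, cv2
from bench import arm
def cal(n):
    c=arm.get_calibration(n); return c,np.array(c['R']),np.array(c['t'])
def proj(n,X):
    c,R,t=cal(n); p=np.atleast_2d(X)@R.T+t; s=p[:,:2]/p[:,2:]
    s=s*(1+c['k1']*(s**2).sum(1,keepdims=True)); return s*[c['fx'],c['fy']]+[c['cx'],c['cy']]
def unproj(n,uv,z):
    c,R,t=cal(n); uv=np.atleast_2d(np.array(uv,float)); d=(uv-[c['cx'],c['cy']])/[c['fx'],c['fy']]
    s=d.copy()
    for _ in range(10): s=d/(1+c['k1']*(s**2).sum(1,keepdims=True))
    r=np.c_[s,np.ones(len(s))]@R; o=-R.T@t
    return o+r*((z-o[2])/r[:,2])[:,None]
def panel(im,x0,y0,k,w=57,h=43):
    p=cv2.resize(im[y0:y0+h,x0:x0+w],None,fx=k,fy=k,interpolation=cv2.INTER_CUBIC)
    for x in range(-(-x0//10)*10,x0+w,10):
        u=int((x-x0+.5)*k); cv2.line(p,(u,0),(u,6),(0,255,255),1); cv2.putText(p,str(x),(u+2,12),0,.35,(0,255,255))
    for y in range(-(-y0//10)*10,y0+h,10):
        u=int((y-y0+.5)*k); cv2.line(p,(0,u),(6,u),(0,255,255),1); cv2.putText(p,str(y),(8,u+4),0,.35,(0,255,255))
    return p
E
python3 - <<'E'
from h import *
t=cv2.imread('pics/top0.png');s=cv2.imread('pics/scene0.png')
a=np.vstack([np.hstack([panel(t,297,169,7),panel(t,120,236,7)]),np.hstack([panel(s,192,157,7),panel(s,362,225,7)])])
cv2.imwrite('pics/m1.png',a);print(a.shape)
for n,im in(('top',t),('scene',s)):
    b,g,r=[im[...,i].astype(int) for i in range(3)]
    for nm,m,z in(('coaster',(g>r+8)&(g>b)&(g<80)&(r<45),.005),('yellow',(r>110)&(g>90)&(b<70)&(r<g*1.45),.012),('orange',(r>150)&(g<130)&(b<80)&(r>g*1.6),.013)):
        k,l,st,c=cv2.connectedComponentsWithStats(m.astype(np.uint8))
        for i in range(1,k):
            if st[i,4]>25 : print(n,nm,st[i],c[i].round(1),unproj(n,c[i],z)[0].round(4))
E
```

```text
(602, 798, 3)
top yellow [39  0  5 26 58] [41.1 11.6] [1.0722 0.6061 0.012 ]
top yellow [  65    0   38   40 1017] [83.8 19. ] [1.0543 0.4949 0.012 ]
top yellow [134   0   4  31  59] [135.3  12.7] [1.0757 0.3649 0.012 ]
top yellow [138   0  15  24 125] [143.4   6.7] [1.0936 0.3454 0.012 ]
top yellow [166   0   7  23  35] [170.4   9.8] [1.0865 0.2755 0.012 ]
top yellow [216   0   8  24 145] [219.7  11.6] [1.0847 0.1484 0.012 ]
top yellow [227   0  15  25 232] [234.5  12.1] [1.0844 0.1103 0.012 ]
top yellow [ 241    0   58   66 2308] [262.9  34.5] [1.0229 0.0359 0.012 ]
top yellow [310   0   2  66  66] [311.   32.5] [ 1.0316 -0.0867  0.012 ]
top yellow [318   0   4  11  28] [319.5   4.9] [ 1.1108 -0.1085  0.012 ]
top yellow [ 347    0   30   68 1271] [359.1  31. ] [ 1.039  -0.2097  0.012 ]
top yellow [371   0  11  47 273] [377.1  18. ] [ 1.077  -0.2567  0.012 ]
top yellow [382   0   3  16  34] [382.7   7.2] [ 1.1084 -0.272   0.012 ]
top yellow [412   0   5  40  87] [414.1  16.9] [ 1.0826 -0.3521  0.012 ]
top yellow [417   0  13  27 213] [422.    9.5] [ 1.1042 -0.3734  0.012 ]
top yello
[... 5512 characters left out ...]
[ 68.8 145.8] [ 0.8941 -0.4862  0.012 ]
scene yellow [ 25 163  16  10  36] [ 33.8 167. ] [ 1.0039 -0.463   0.012 ]
scene yellow [ 61 226  27  22 115] [ 74.4 237.2] [ 0.9953 -0.161   0.012 ]
scene yellow [371 227  37  39 653] [386.5 246.6] [0.4508 0.2905 0.012 ]
scene yellow [ 52 285  64  42 404] [ 83.9 304. ] [1.0408 0.0141 0.012 ]
scene yellow [141 328  13  13  73] [146.9 334.4] [0.9657 0.1483 0.012 ]
scene yellow [ 74 338  66  46 287] [113. 357.] [1.0381 0.1499 0.012 ]
scene orange [372  19  13   7  31] [378.5  21.3] [-0.3914 -0.4622  0.013 ]
scene orange [465  64  15   8  39] [472.6  66.9] [-0.3903 -0.0209  0.013 ]
scene orange [ 56 123  42  53 505] [ 79.9 147.4] [ 0.8708 -0.4569  0.013 ]
```

View pics/m1.png

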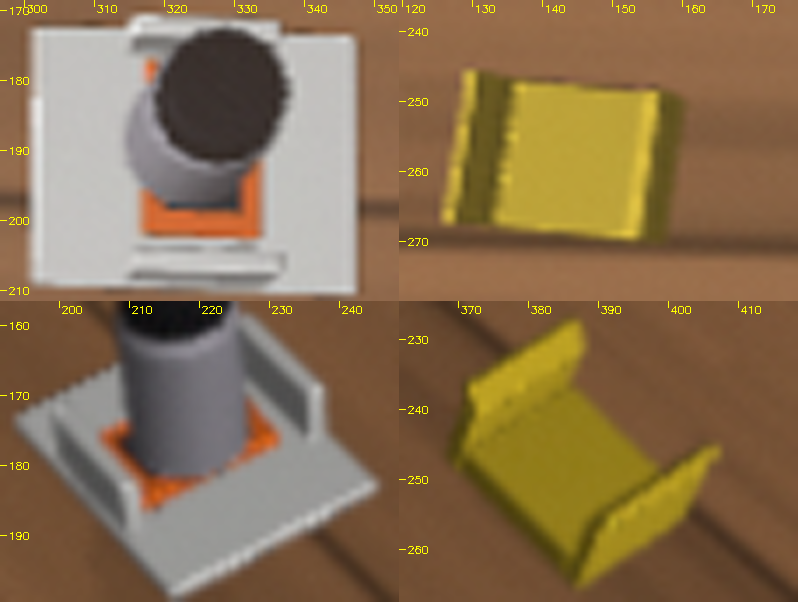

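Four-panel crop (picture 3): top view of the dish corners at about (301,172.5), (347.5,173.6), (347.5,210.5) and (301,209.4), with the insert's near edge at (317–334,202). The yellow cradle floor's left edge runs (136,247)–(133,267). The canister leans up-right in the top view purely from perspective.

```bash
cat > fit.py <<'E'
from h import *
from scipy.optimize import least_squares
def fit(obs,p0):
    def res(p):
        c,s=np.cos(p[2]),np.sin(p[2]); r=[]
        for n,uv,l in obs:
            X=[p[0]+c*l[0]-s*l[1],p[1]+s*l[0]+c*l[1],l[2]]; r+=list(proj(n,X)[0]-uv)
        return r
    s=least_squares(res,p0); return s.x[:2].round(4),np.degrees(s.x[2]).round(2),np.array(s.fun).reshape(-1,2).round(1).tolist()
E
python3 - <<'E'
from fit import *
T,S='top','scene'
d=[(T,(301.2,172.5),(.045,.055,.006)),(T,(347.5,173.6),(.045,-.055,.006)),(T,(347.5,210.5),(-.045,-.055,.006)),(T,(300.9,209.4),(-.045,.055,.006))]
ds=[(S,(193.6,173.6),(.045,-.055,.006)),(S,(216.6,198.8),(.045,.055,.006)),(S,(245.5,182.8),(-.045,.055,.006))]
for o in(d,ds,d+ds): print('dish',*fit(o,[.62,-.13,0]))
i=[(T,(316.9,202.1),(-.03,.02,.013)),(T,(333.8,202.4),(-.03,-.02,.013)),(T,(317.5,177.1),(.03,.02,.013))]
js=[(S,(206.1,176.1),(.03,-.02,.013)),(S,(231.8,176.4),(-.03,.02,.013))]
for o in(i,js,i+js): print('insert',*fit(o,[.62,-.13,0]))
c=[(T,(136.1,247.2),(.024,.024,.012)),(T,(133.2,267.4),(-.024,.024,.012)),(T,(128.5,245.5),(.024,.033,.04)),(T,(125.6,267.2),(-.024,.033,.04))]
cs=[(S,(371.4,246.9),(.024,-.024,.012)),(S,(385.9,237.2),(-.024,-.024,.012)),(S,(398.8,248.4),(-.024,.024,.012)),(S,(386.6,264.2),(.024,.024,.012))]
for o in(c,cs,c+cs): print('cradle',*fit(o,[.45,.28,0]))
# canister: cap centre in top at (221/7..)
print('can cap top',unproj(T,(297+223/7-.5,169+95/7-.5),.104))
t=cv2.imread('pics/top0.png').astype(int)
m=np.zeros(t.shape[:2],bool); m[240:300,370:430]=((t[...,1]>t[...,2])&(t[...,1]<90))[240:300,370:430]
ys,xs=np.nonzero(m); print('coaster top',len(xs),unproj(T,(xs.mean(),ys.mean()),.005))
for nm,uv,z in(('stand',(437,151),0.17),('stand2',(400,188),.01),('tin',(315,257),.02),('clear',(270,224),.01),('blue',(229,258),.01),('bluecradle',(213,184),.02),('bottle',(120,152),.12),('mask',(285,120),.03)): print(nm,unproj(T,uv,z)[0].round(3))
E
```

```text
dish [ 0.6206 -0.1193] -0.24 [[0.1, -0.2], [-0.3, -0.1], [0.1, 0.2], [0.0, 0.0]]
dish [ 0.6221 -0.117 ] -0.45 [[-0.2, 0.0], [-0.3, 0.0], [0.5, -0.1]]
dish [ 0.621  -0.1187] -0.3 [[-0.1, -0.4], [-0.5, -0.2], [-0.1, 0.1], [-0.2, -0.2], [-0.2, -0.5], [-0.3, -0.6], [0.4, -0.8]]
insert [ 0.6231 -0.1215] -1.09 [[0.0, -0.2], [0.1, 0.2], [-0.2, -0.1]]
insert [ 0.6226 -0.1172] -6.15 [[-1.1, -0.2], [1.1, 0.1]]
insert [ 0.6225 -0.1205] -1.9 [[-0.6, -0.1], [-0.5, 0.6], [-0.4, 0.0], [-1.9, -0.2], [0.5, -1.3]]
cradle [0.4544 0.2921] -3.09 [[-0.1, -0.5], [-0.0, 0.5], [0.1, -0.0], [-0.0, 0.0]]
cradle [0.4573 0.2937] 0.29 [[-1.2, 0.7], [-1.4, -0.6], [2.3, 2.0], [0.2, -2.1]]
cradle [0.4563 0.2928] -0.41 [[-0.9, -0.9], [0.1, 0.2], [-0.7, -0.2], [0.1, -0.1], [-1.2, 0.0], [-1.2, -1.1], [2.3, 1.7], [0.0, -2.6]]
can cap top [[ 0.62170673 -0.11473789  0.104     ]]
coaster top 1241 [[ 0.44304893 -0.29494627  0.005     ]]
stand [ 0.677 -0.328  0.17 ]
stand2 [ 0.632 -0.298  0.01 ]
tin [ 0.465 -0.095  0.02 ]
clear [0.539 0.008 0.01 ]
blue [0.459 0.101 0.01 ]
bluecradle [0.629 0.144 0.02 ]
bottle [0.674 0.336 0.12 ]
mask [ 0.788 -0.023  0.03 ]
```

Emit:
{"fn": "step_arm", "kwargs": {"targets": [{"spin": -6.5,"tx": 0,"ty": 0,"tz": 0,"jaw": 0.8},{"spin": -6.5,"jaw": 0.8},{"spin": -6.5,"jaw": 0.8},{"tx": -3.15,"ty": 2.15,"jaw": 0.8},{"tx": -3.15,"ty": 2.15,"jaw": 0.8}]}}

```text
invalid input at $.targets[1]: expected keys tx, ty, tz, spin, jaw
```

Emit:
{"fn": "step_arm", "kwargs": {"targets": [{"tx": -3.15,"ty": 2.15,"jaw": 0.8},{"tx": -3.15,"ty": 2.15,"jaw": 0.8},{"tx": -3.15,"ty": 2.15,"jaw": 0.8},{"tx": -3.15,"ty": 2.15,"jaw": 0.8},{"tx": -3.15,"ty": 2.15,"jaw": 0.8}]}}

```text
invalid input at $.targets[0]: expected keys tx, ty, tz, spin, jaw
```

Emit:
{"fn": "step_arm", "kwargs": {"targets": [{"tx": -3.15,"ty": 2.15,"jaw": 0.8},{"tx": -3.15,"ty": 2.15,"jaw": 0.8},{"tx": -3.15,"ty": 2.15,"jaw": 0.8},{"tx": -3.15,"ty": 2.15,"jaw": 0.8},{"tx": -3.15,"ty": 2.15,"jaw": 0.8}]}}

```text
invalid input at $.targets[0]: expected keys tx, ty, tz, spin, jaw
```

All keys required.

Emit:
{"fn": "step_arm", "kwargs": {"targets": [{"tx": 0,"ty": 0,"tz": 0,"spin": -6.5,"jaw": 0.8},{"tx": 0,"ty": 0,"tz": 0,"spin": -6.5,"jaw": 0.8},{"tx": 0,"ty": 0,"tz": 0,"spin": -6.5,"jaw": 0.8},{"tx": -3.15,"ty": 2.15,"tz": 0,"spin": 0,"jaw": 0.8},{"tx": -3.15,"ty": 2.15,"tz": 0,"spin": 0,"jaw": 0.8}]}}

```text
time_s: 0.52
tcp_pos: [0.2336, 0.4517, 0.2496]
ee_rot: [[0.012, 1.0, -0.0], [1.0, -0.012, -0.001], [-0.001, -0.0, -1.0]]
force: [1.5, 0.6, 1.0]
gripper_width: 0.0683
```

Emit:
{"fn": "step_arm", "kwargs": {"targets": [{"tx": -3.15,"ty": 2.15,"tz": 0,"spin": 0,"jaw": 0.8},{"tx": -3.15,"ty": 2.15,"tz": 0,"spin": 0,"jaw": 0.8},{"tx": -3.15,"ty": 2.15,"tz": 0,"spin": 0,"jaw": 0.8},{"tx": -3.15,"ty": 2.15,"tz": 0,"spin": 0,"jaw": 0.8},{"tx": -3.15,"ty": 2.15,"tz": 0,"spin": 0,"jaw": 0.8}]}}

```text
time_s: 0.93
tcp_pos: [0.3393, 0.2907, 0.2501]
ee_rot: [[0.016, 1.0, -0.0], [1.0, -0.016, -0.0], [-0.0, -0.0, -1.0]]
force: [0.9, 0.6, -0.2]
gripper_width: 0.0688
```

Emit:
{"fn": "step_arm", "kwargs": {"targets": [{"tx": -3.15,"ty": 2.15,"tz": 0,"spin": 0,"jaw": 0.8},{"tx": -3.15,"ty": 2.15,"tz": 0,"spin": 0,"jaw": 0.8},{"tx": -3.15,"ty": 2.15,"tz": 0,"spin": 0,"jaw": 0.8},{"tx": -3.15,"ty": 2.15,"tz": 0,"spin": 0,"jaw": 0.8},{"tx": -3.15,"ty": 2.15,"tz": 0,"spin": 0,"jaw": 0.8}]}}

```text
time_s: 1.35
tcp_pos: [0.4443, 0.1314, 0.2501]
ee_rot: [[0.017, 1.0, -0.0], [1.0, -0.017, 0.0], [0.0, -0.0, -1.0]]
force: [0.4, 0.6, 0.1]
gripper_width: 0.0684
```

Emit:
{"fn": "step_arm", "kwargs": {"targets": [{"tx": -3.04,"ty": 2.28,"tz": 0,"spin": 0,"jaw": 0.8},{"tx": -3.04,"ty": 2.28,"tz": 0,"spin": 0,"jaw": 0.8},{"tx": -3.04,"ty": 2.28,"tz": 0,"spin": 0,"jaw": 0.8},{"tx": -3.04,"ty": 2.28,"tz": 0,"spin": 0,"jaw": 0.8},{"tx": -3.04,"ty": 2.28,"tz": 0,"spin": 0,"jaw": 0.8}]}}

```text
time_s: 1.77
tcp_pos: [0.5559, -0.0224, 0.2499]
ee_rot: [[0.017, 1.0, -0.001], [1.0, -0.017, 0.0], [0.0, -0.001, -1.0]]
force: [-0.0, -0.1, -0.2]
gripper_width: 0.0683
```

Emit:
{"fn": "step_arm", "kwargs": {"targets": [{"tx": -3.04,"ty": 2.28,"tz": 0,"spin": 0,"jaw": 0.8},{"tx": -3.04,"ty": 2.28,"tz": 0,"spin": 0,"jaw": 0.8},{"tx": -3.04,"ty": 2.28,"tz": 0,"spin": 0,"jaw": 0.8},{"tx": 0,"ty": 0,"tz": 4,"spin": 0,"jaw": 0.8},{"tx": 0,"ty": 0,"tz": 4,"spin": 0,"jaw": 0.8}]}}

```text
time_s: 2.18
tcp_pos: [0.6259, -0.1162, 0.1715]
ee_rot: [[0.02, 1.0, 0.007], [1.0, -0.02, -0.002], [-0.002, 0.007, -1.0]]
force: [0.6, 0.5, -1.2]
gripper_width: 0.0683
```

Emit:
{"fn": "step_arm", "kwargs": {"targets": [{"tx": 0,"ty": 0,"tz": 2.5,"spin": 0,"jaw": 0.8},{"tx": 0,"ty": 0,"tz": 0,"spin": 0,"jaw": 0.8}]}}

```text
time_s: 2.35
tcp_pos: [0.6177, -0.112, 0.1384]
ee_rot: [[0.017, 1.0, -0.011], [1.0, -0.017, 0.004], [0.003, -0.012, -1.0]]
force: [-1.7, 0.6, 0.3]
gripper_width: 0.0682
```

```bash
python3 - <<'E'
from h import *
im=arm.camera('scene'); t=arm.camera('top'); cv2.imwrite('pics/s2.png',im); cv2.imwrite('pics/t2.png',t)
cv2.imwrite('pics/m2.png',np.hstack([panel(im,180,115,5,78,100),panel(t,285,140,5,78,100)]))
E
```

```text
(no output)
```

View pics/m2.png

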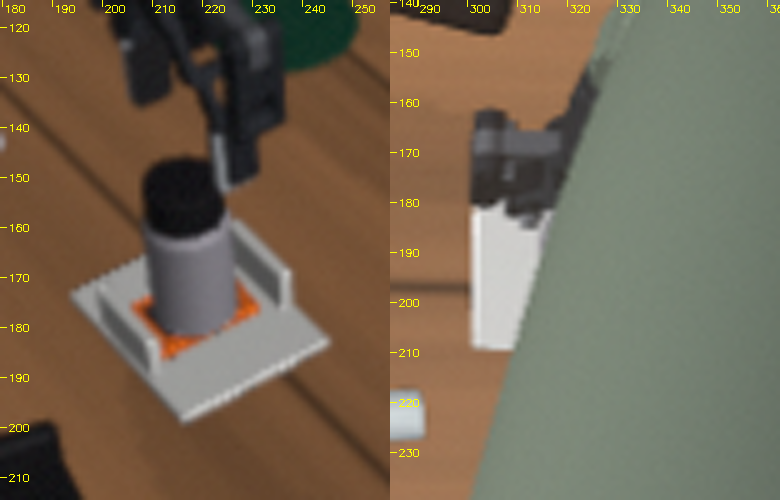

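Picture 4: the fingers are above and on either side of the cap, the scene-view cap top is centred near (216,149), and the canister is untouched.

```bash
python3 - <<'E'
from h import *
print(unproj('scene',(216.1,148.9),.104), proj('scene',[[.6217,-.1147,.104],[.6217,-.1147,.013]]))
o=arm.get_obs(); p=o['tcp_pos'];R=o['ee_rot'];print(p,o['time_s'],o['dq'].round(2))
for s in(1,-1):
  for d in (.006,.012,.019): print(s,d,proj('scene',p+R[:,0]*s*.034+R[:,2]*d))
E
```

```text
[[ 0.62063519 -0.11905683  0.104     ]] [[216.72669551 150.03822503]
 [219.74316275 176.62247462]]
[ 0.62141932 -0.11274333  0.14459925] 2.45 [ 0.24 -2.5   2.93  0.29  0.05 -0.03]
1 0.006 [[224.00776276 147.04259772]]
1 0.012 [[224.20124405 149.00962343]]
1 0.019 [[224.42485689 151.28149065]]
-1 0.006 [[208.40979616 131.95366189]]
-1 0.012 [[208.66405297 133.90719502]]
-1 0.019 [[208.95808621 136.16467709]]
```

Emit:
{"fn": "step_arm", "kwargs": {"targets": [{"tx": -0.35,"ty": 0,"tz": 0,"spin": 0,"jaw": 0.8},{"tx": 0,"ty": 0,"tz": 2,"spin": 0,"jaw": 0.8},{"tx": 0,"ty": 0,"tz": 2,"spin": 0,"jaw": 0.8},{"tx": 0,"ty": 0,"tz": 2,"spin": 0,"jaw": 0.8},{"tx": 0,"ty": 0,"tz": 1.5,"spin": 0,"jaw": 0.8}]}}

```text
time_s: 2.87
tcp_pos: [0.6238, -0.117, 0.072]
ee_rot: [[0.016, 1.0, 0.004], [1.0, -0.016, -0.001], [-0.001, 0.004, -1.0]]
force: [-0.8, 0.3, -0.2]
gripper_width: 0.0682
```

Emit:
{"fn": "step_arm", "kwargs": {"targets": [{"tx": 0,"ty": 0,"tz": 0.9,"spin": 0,"jaw": 0.8},{"tx": 0,"ty": 0,"tz": 0,"spin": 0,"jaw": 0.8},{"tx": 0,"ty": 0,"tz": 0,"spin": 0,"jaw": 0.8},{"tx": 0,"ty": 0,"tz": 0,"spin": 0,"jaw": 0.8}]}}

```text
time_s: 3.2
tcp_pos: [0.6236, -0.1169, 0.0632]
ee_rot: [[0.016, 1.0, 0.003], [1.0, -0.016, -0.001], [-0.001, 0.003, -1.0]]
force: [0.6, 0.7, 1.3]
gripper_width: 0.0683
```

Emit:
{"fn": "step_arm", "kwargs": {"targets": [{"tx": 0,"ty": 0,"tz": 0,"spin": 0,"jaw": 0.65},{"tx": 0,"ty": 0,"tz": 0,"spin": 0,"jaw": 0.58},{"tx": 0,"ty": 0,"tz": 0,"spin": 0,"jaw": 0.53},{"tx": 0,"ty": 0,"tz": 0,"spin": 0,"jaw": 0.48},{"tx": 0,"ty": 0,"tz": 0,"spin": 0,"jaw": 0.44}]}}

```text
time_s: 3.62
tcp_pos: [0.6229, -0.1161, 0.0625]
ee_rot: [[0.016, 1.0, 0.002], [1.0, -0.016, 0.0], [0.001, 0.002, -1.0]]
force: [-0.7, 1.5, 5.8]
gripper_width: 0.0426
```

Emit:
{"fn": "step_arm", "kwargs": {"targets": [{"tx": 0,"ty": 0,"tz": 0,"spin": 0,"jaw": 0.35},{"tx": 0,"ty": 0,"tz": 0,"spin": 0,"jaw": 0.3},{"tx": 0,"ty": 0,"tz": 0,"spin": 0,"jaw": 0.3},{"tx": 0,"ty": 0,"tz": 0,"spin": 0,"jaw": 0.3}]}}

```text
time_s: 3.95
tcp_pos: [0.6229, -0.1161, 0.0625]
ee_rot: [[0.016, 1.0, 0.002], [1.0, -0.016, 0.0], [0.0, 0.002, -1.0]]
force: [-1.0, 2.6, 4.7]
gripper_width: 0.0425
```

Emit:
{"fn": "step_arm", "kwargs": {"targets": [{"tx": 0,"ty": 0,"tz": -0.3,"spin": 0,"jaw": 0.3},{"tx": 0,"ty": 0,"tz": -0.7,"spin": 0,"jaw": 0.3},{"tx": 0,"ty": 0,"tz": -1.5,"spin": 0,"jaw": 0.3},{"tx": 0,"ty": 0,"tz": -2,"spin": 0,"jaw": 0.3},{"tx": 0,"ty": 0,"tz": -2,"spin": 0,"jaw": 0.3}]}}

```text
time_s: 4.37
tcp_pos: [0.6214, -0.1165, 0.1266]
ee_rot: [[0.017, 1.0, -0.002], [1.0, -0.017, 0.0], [0.0, -0.002, -1.0]]
force: [-0.4, -1.2, -1.0]
gripper_width: 0.0426
```

Emit:
{"fn": "step_arm", "kwargs": {"targets": [{"tx": 0,"ty": 0,"tz": -1,"spin": 0,"jaw": 0.3},{"tx": 0,"ty": 0,"tz": 0,"spin": 0,"jaw": 0.3},{"tx": 0,"ty": 0,"tz": 0,"spin": 0,"jaw": 0.3}]}}

```text
time_s: 4.62
tcp_pos: [0.6223, -0.1167, 0.1365]
ee_rot: [[0.017, 1.0, 0.001], [1.0, -0.017, -0.0], [-0.0, 0.001, -1.0]]
force: [0.4, 0.3, -2.0]
gripper_width: 0.0427
```

```bash
python3 - <<'E'
from h import *
im=arm.camera('scene'); t=arm.camera('top'); cv2.imwrite('pics/s3.png',im); cv2.imwrite('pics/t3.png',t)
cv2.imwrite('pics/m3.png',np.hstack([panel(im,180,90,5,78,115),panel(t,285,140,5,78,115)]))
o=arm.get_obs();print(o['tcp_pos'],o['force'],o['gripper_width'])
E
```

```text
[ 0.62122343 -0.11627585  0.13495873] [-0.07623454  0.30026533 -1.04268891] 0.04280007531449803
```

View pics/m3.png

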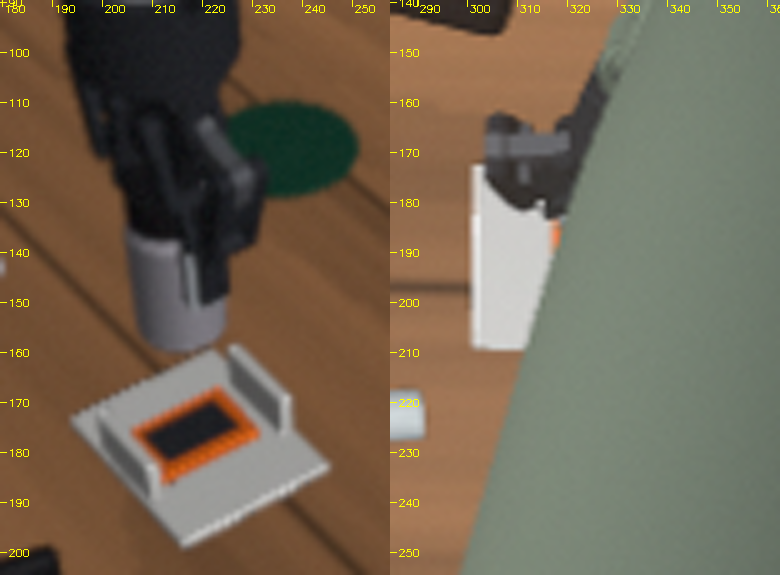

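Picture 5: the canister is held upright clear of the dish. The insert is left flat, with scene-view corners at about (205.7,175.9), (223.7,167.1), (231.7,175.7) and (212.9,184.5).

Emit:
{"fn": "step_arm", "kwargs": {"targets": [{"tx": -1.2,"ty": -1.2,"tz": 0,"spin": 0,"jaw": 0.3},{"tx": -2.4,"ty": -2.4,"tz": 0,"spin": 0,"jaw": 0.3},{"tx": -2.6,"ty": -2.5,"tz": 0,"spin": 0,"jaw": 0.3},{"tx": -2.6,"ty": -2.5,"tz": 0,"spin": 0,"jaw": 0.3},{"tx": -2.6,"ty": -2.5,"tz": 0,"spin": 0,"jaw": 0.3}]}}

```text
time_s: 5.13
tcp_pos: [0.5073, -0.2288, 0.1348]
ee_rot: [[0.016, 1.0, -0.002], [1.0, -0.016, 0.001], [0.001, -0.002, -1.0]]
force: [0.2, -0.5, -1.9]
gripper_width: 0.0427
```

Emit:
{"fn": "step_arm", "kwargs": {"targets": [{"tx": -2.6,"ty": -2.5,"tz": 0,"spin": 0,"jaw": 0.3},{"tx": -2.4,"ty": -2.4,"tz": 0,"spin": 0,"jaw": 0.3},{"tx": -1.5,"ty": -1.5,"tz": 0,"spin": 0,"jaw": 0.3},{"tx": 0,"ty": 0,"tz": 1.5,"spin": 0,"jaw": 0.3},{"tx": 0,"ty": 0,"tz": 2,"spin": 0,"jaw": 0.3}]}}

```text
time_s: 5.55
tcp_pos: [0.4436, -0.2943, 0.1013]
ee_rot: [[0.02, 1.0, 0.001], [1.0, -0.02, -0.001], [-0.001, 0.001, -1.0]]
force: [0.6, 0.3, -1.6]
gripper_width: 0.0427
```

Emit:
{"fn": "step_arm", "kwargs": {"targets": [{"tx": 0,"ty": 0,"tz": 2,"spin": 0,"jaw": 0.3},{"tx": 0,"ty": 0,"tz": 1,"spin": 0,"jaw": 0.3},{"tx": 0,"ty": 0,"tz": 0,"spin": 0,"jaw": 0.3},{"tx": 0,"ty": 0,"tz": 0,"spin": 0,"jaw": 0.3},{"tx": 0,"ty": 0,"tz": 0,"spin": 0,"jaw": 0.3}]}}

```text
time_s: 5.97
tcp_pos: [0.4447, -0.2927, 0.0717]
ee_rot: [[0.016, 1.0, 0.0], [1.0, -0.016, -0.0], [-0.0, 0.0, -1.0]]
force: [0.2, -0.2, -1.7]
gripper_width: 0.0428
```

```bash
python3 - <<'E'
from fit import *
im=arm.camera('scene'); cv2.imwrite('pics/s4.png',im)
o=arm.get_obs();print(o['tcp_pos'],o['force'],o['gripper_width'],o['time_s'])
S='scene'
js=[(S,(205.7,175.9),(.03,-.02,.013)),(S,(223.7,167.1),(-.03,-.02,.013)),(S,(231.7,175.7),(-.03,.02,.013)),(S,(212.9,184.5),(.03,.02,.013))]
print(fit(js,[.62,-.12,0]))
E
```

```text
[ 0.44491858 -0.29294929  0.07209194] [-0.52282148 -0.43256666 -1.55299688] 0.04273049441143657 6.0167
(array([ 0.6222, -0.1195]), np.float64(-2.02), [[-1.2, 0.2], [0.6, -0.6], [0.9, -0.4], [-0.3, 0.8]])
```

Emit:
{"fn": "step_arm", "kwargs": {"targets": [{"tx": 0,"ty": 0,"tz": 0.7,"spin": 0,"jaw": 0.3},{"tx": 0,"ty": 0,"tz": 0.5,"spin": 0,"jaw": 0.3},{"tx": 0,"ty": 0,"tz": 0.2,"spin": 0,"jaw": 0.3},{"tx": 0,"ty": 0,"tz": 0.1,"spin": 0,"jaw": 0.3},{"tx": 0,"ty": 0,"tz": 0,"spin": 0,"jaw": 0.3}]}}

```text
time_s: 6.43
tcp_pos: [0.444, -0.2924, 0.056]
ee_rot: [[0.016, 1.0, -0.001], [1.0, -0.016, 0.0], [0.0, -0.001, -1.0]]
force: [-0.5, -0.3, -1.5]
gripper_width: 0.0426
```

Emit:
{"fn": "step_arm", "kwargs": {"targets": [{"tx": 0,"ty": 0,"tz": 0.1,"spin": 0,"jaw": 0.3},{"tx": 0,"ty": 0,"tz": 0,"spin": 0,"jaw": 0.3}]}}

```text
time_s: 6.6
tcp_pos: [0.4443, -0.2926, 0.0553]
ee_rot: [[0.016, 1.0, 0.0], [1.0, -0.016, -0.0], [-0.0, 0.0, -1.0]]
force: [0.3, 0.2, -1.8]
gripper_width: 0.0426
```

Emit:
{"fn": "step_arm", "kwargs": {"targets": [{"tx": 0,"ty": 0,"tz": 0.07,"spin": 0,"jaw": 0.3},{"tx": 0,"ty": 0,"tz": 0,"spin": 0,"jaw": 0.3},{"tx": 0,"ty": 0,"tz": 0,"spin": 0,"jaw": 0.3}]}}

```text
time_s: 6.85
tcp_pos: [0.4443, -0.2926, 0.0546]
ee_rot: [[0.017, 1.0, 0.0], [1.0, -0.017, -0.0], [-0.0, 0.0, -1.0]]
force: [0.0, -0.3, -0.3]
gripper_width: 0.0426
```

Emit:
{"fn": "step_arm", "kwargs": {"targets": [{"tx": 0,"ty": 0,"tz": 0.05,"spin": 0,"jaw": 0.3},{"tx": 0,"ty": 0,"tz": 0,"spin": 0,"jaw": 0.3},{"tx": 0,"ty": 0,"tz": 0,"spin": 0,"jaw": 0.3}]}}

```text
time_s: 7.1
tcp_pos: [0.4444, -0.2926, 0.0545]
ee_rot: [[0.016, 1.0, 0.0], [1.0, -0.016, -0.0], [-0.0, 0.0, -1.0]]
force: [-0.8, 1.0, 4.5]
gripper_width: 0.0427
```

Emit:
{"fn": "step_arm", "kwargs": {"targets": [{"tx": 0,"ty": 0,"tz": 0,"spin": 0,"jaw": 0.55},{"tx": 0,"ty": 0,"tz": 0,"spin": 0,"jaw": 0.65},{"tx": 0,"ty": 0,"tz": 0,"spin": 0,"jaw": 0.8},{"tx": 0,"ty": 0,"tz": 0,"spin": 0,"jaw": 0.8},{"tx": 0,"ty": 0,"tz": -0.5,"spin": 0,"jaw": 0.8}]}}

```text
time_s: 7.52
tcp_pos: [0.4437, -0.2922, 0.0584]
ee_rot: [[0.017, 1.0, -0.001], [1.0, -0.017, 0.001], [0.001, -0.001, -1.0]]
force: [-0.5, 0.7, 0.0]
gripper_width: 0.0686
```

Emit:
{"fn": "step_arm", "kwargs": {"targets": [{"tx": 0,"ty": 0,"tz": -1.5,"spin": 0,"jaw": 0.8},{"tx": 0,"ty": 0,"tz": -3,"spin": 0,"jaw": 0.8},{"tx": 0,"ty": 0,"tz": -3,"spin": 0,"jaw": 0.8},{"tx": 0,"ty": 0,"tz": -2,"spin": 0,"jaw": 0.8},{"tx": 1.5,"ty": 1.5,"tz": 0,"spin": 0,"jaw": 0.8}]}}

```text
time_s: 7.93
tcp_pos: [0.4604, -0.2813, 0.159]
ee_rot: [[0.02, 1.0, 0.005], [1.0, -0.02, -0.006], [-0.006, 0.005, -1.0]]
force: [1.0, -0.1, 0.2]
gripper_width: 0.0681
```

Emit:
{"fn": "step_arm", "kwargs": {"targets": [{"tx": 2.6,"ty": 2.6,"tz": 0,"spin": 0,"jaw": 0.7},{"tx": 2.6,"ty": 2.6,"tz": 0,"spin": 0,"jaw": 0.7},{"tx": 2.6,"ty": 2.6,"tz": 0,"spin": 0,"jaw": 0.7},{"tx": 2.6,"ty": 2.6,"tz": 0,"spin": 0,"jaw": 0.7},{"tx": 2.6,"ty": 2.6,"tz": 0,"spin": 0,"jaw": 0.7}]}}

```text
time_s: 8.35
tcp_pos: [0.5927, -0.1487, 0.1545]
ee_rot: [[0.017, 1.0, 0.0], [1.0, -0.017, -0.0], [-0.0, 0.0, -1.0]]
force: [-0.2, -0.9, 0.4]
gripper_width: 0.0595
```

Emit:
{"fn": "step_arm", "kwargs": {"targets": [{"tx": 2.0,"ty": 2.0,"tz": 0,"spin": 0,"jaw": 0.7},{"tx": 1.0,"ty": 1.0,"tz": 0,"spin": 0,"jaw": 0.7},{"tx": 0,"ty": 0,"tz": 2.5,"spin": 0,"jaw": 0.7},{"tx": 0,"ty": 0,"tz": 2.5,"spin": 0,"jaw": 0.7},{"tx": 0,"ty": 0,"tz": 0,"spin": 0,"jaw": 0.7}]}}

```text
time_s: 8.77
tcp_pos: [0.6187, -0.1195, 0.0996]
ee_rot: [[0.016, 1.0, -0.008], [1.0, -0.016, 0.002], [0.002, -0.008, -1.0]]
force: [-1.8, 0.7, -0.7]
gripper_width: 0.0594
```

```bash
python3 - <<'E'
from h import *
im=arm.camera('scene'); t=arm.camera('top'); cv2.imwrite('pics/s5.png',im); cv2.imwrite('pics/t5.png',t)
cv2.imwrite('pics/m5.png',np.hstack([panel(im,185,90,5,78,115),panel(t,350,200,5,78,115)]))
o=arm.get_obs();print(o['tcp_pos'],o['force'],o['gripper_width'],o['time_s'])
E
```

```text
[ 0.62086822 -0.12059874  0.1035596 ] [-0.33056318 -0.15696899  0.59717426] 0.0597929965786244 8.8667
```

View pics/m5.png

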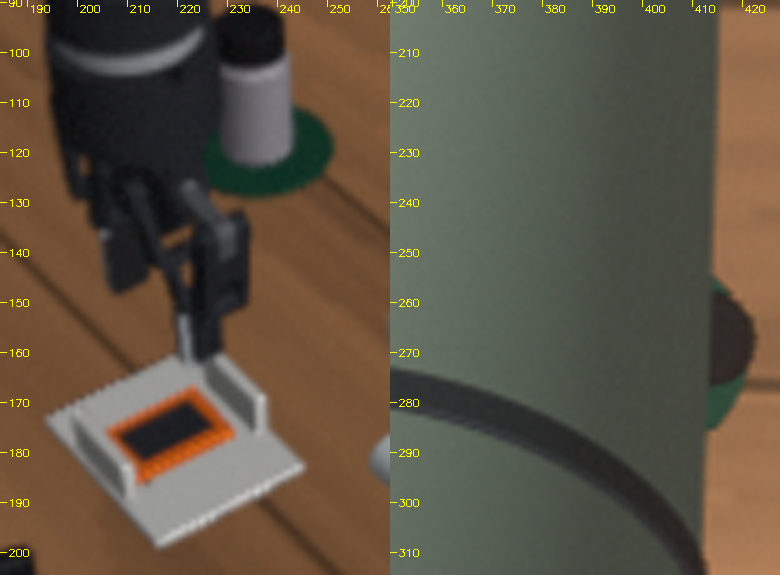

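Picture 6: the canister stands upright and well inside the coaster. The open jaws straddle the insert.

Emit:
{"fn": "step_arm", "kwargs": {"targets": [{"tx": 0,"ty": 0,"tz": 2,"spin": 0,"jaw": 0.62},{"tx": 0,"ty": 0,"tz": 2,"spin": 0,"jaw": 0.62},{"tx": 0,"ty": 0,"tz": 2,"spin": 0,"jaw": 0.62},{"tx": 0,"ty": 0,"tz": 1.0,"spin": 0,"jaw": 0.62},{"tx": 0,"ty": 0,"tz": 0.4,"spin": 0,"jaw": 0.62}]}}

```text
time_s: 9.28
tcp_pos: [0.6216, -0.1209, 0.0299]
ee_rot: [[0.017, 1.0, -0.001], [1.0, -0.017, 0.0], [0.0, -0.001, -1.0]]
force: [0.9, -0.5, -0.6]
gripper_width: 0.0528
```

Emit:
{"fn": "step_arm", "kwargs": {"targets": [{"tx": 0,"ty": 0,"tz": 0,"spin": 0,"jaw": 0.62},{"tx": 0,"ty": 0,"tz": 0,"spin": 0,"jaw": 0.62},{"tx": 0,"ty": 0,"tz": 0,"spin": 0,"jaw": 0.62}]}}

```text
time_s: 9.53
tcp_pos: [0.6232, -0.121, 0.0317]
ee_rot: [[0.017, 1.0, 0.002], [1.0, -0.017, -0.001], [-0.001, 0.002, -1.0]]
force: [-0.4, -0.1, 0.6]
gripper_width: 0.0533
```

Emit:
{"fn": "step_arm", "kwargs": {"targets": [{"tx": 0.05,"ty": 0,"tz": 0.4,"spin": 0,"jaw": 0.6},{"tx": 0,"ty": 0,"tz": 0.1,"spin": 0,"jaw": 0.6},{"tx": 0,"ty": 0,"tz": 0,"spin": 0,"jaw": 0.6},{"tx": 0,"ty": 0,"tz": 0,"spin": 0,"jaw": 0.6}]}}

```text
time_s: 9.87
tcp_pos: [0.622, -0.1199, 0.0251]
ee_rot: [[0.016, 1.0, -0.0], [1.0, -0.016, 0.0], [0.0, -0.0, -1.0]]
force: [-0.4, -0.0, 0.1]
gripper_width: 0.0513
```

Emit:
{"fn": "step_arm", "kwargs": {"targets": [{"tx": 0,"ty": 0,"tz": 0.1,"spin": 0,"jaw": 0.6},{"tx": 0,"ty": 0,"tz": 0,"spin": 0,"jaw": 0.6},{"tx": 0,"ty": 0,"tz": 0,"spin": 0,"jaw": 0.6}]}}

```text
time_s: 10.12
tcp_pos: [0.622, -0.12, 0.024]
ee_rot: [[0.016, 1.0, -0.0], [1.0, -0.016, 0.0], [0.0, -0.0, -1.0]]
force: [0.3, -0.6, -0.5]
gripper_width: 0.0512
```

Emit:
{"fn": "step_arm", "kwargs": {"targets": [{"tx": 0,"ty": 0,"tz": 0.1,"spin": 0,"jaw": 0.6},{"tx": 0,"ty": 0,"tz": 0,"spin": 0,"jaw": 0.6},{"tx": 0,"ty": 0,"tz": 0,"spin": 0,"jaw": 0.6}]}}

```text
time_s: 10.37
tcp_pos: [0.6221, -0.12, 0.023]
ee_rot: [[0.016, 1.0, -0.0], [1.0, -0.016, 0.0], [0.0, -0.0, -1.0]]
force: [-0.5, -0.8, -0.3]
gripper_width: 0.0512
```

Emit:
{"fn": "step_arm", "kwargs": {"targets": [{"tx": 0,"ty": 0,"tz": 0.1,"spin": 0,"jaw": 0.6},{"tx": 0,"ty": 0,"tz": 0,"spin": 0,"jaw": 0.6},{"tx": 0,"ty": 0,"tz": 0,"spin": 0,"jaw": 0.6}]}}

```text
time_s: 10.62
tcp_pos: [0.622, -0.1199, 0.022]
ee_rot: [[0.016, 1.0, -0.0], [1.0, -0.016, 0.0], [0.0, -0.0, -1.0]]
force: [0.6, 0.2, 0.7]
gripper_width: 0.0512
```

Emit:
{"fn": "step_arm", "kwargs": {"targets": [{"tx": 0,"ty": 0,"tz": 0.05,"spin": 0,"jaw": 0.6},{"tx": 0,"ty": 0,"tz": 0,"spin": 0,"jaw": 0.6},{"tx": 0,"ty": 0,"tz": 0,"spin": 0,"jaw": 0.6}]}}

```text
time_s: 10.87
tcp_pos: [0.6221, -0.12, 0.0218]
ee_rot: [[0.016, 1.0, 0.0], [1.0, -0.016, -0.0], [-0.0, 0.0, -1.0]]
force: [0.2, -0.7, 3.7]
gripper_width: 0.0512
```

Emit:
{"fn": "step_arm", "kwargs": {"targets": [{"tx": 0,"ty": 0,"tz": -0.28,"spin": 0,"jaw": 0.6},{"tx": 0,"ty": 0,"tz": 0,"spin": 0,"jaw": 0.57},{"tx": 0,"ty": 0,"tz": 0,"spin": 0,"jaw": 0.53},{"tx": 0,"ty": 0,"tz": 0,"spin": 0,"jaw": 0.49},{"tx": 0,"ty": 0,"tz": 0,"spin": 0,"jaw": 0.45}]}}

```text
time_s: 11.28
tcp_pos: [0.6221, -0.12, 0.0245]
ee_rot: [[0.017, 1.0, 0.0], [1.0, -0.017, -0.0], [-0.0, 0.0, -1.0]]
force: [-0.4, 0.1, 1.2]
gripper_width: 0.0394
```

Emit:
{"fn": "step_arm", "kwargs": {"targets": [{"tx": 0,"ty": 0,"tz": 0,"spin": 0,"jaw": 0.4},{"tx": 0,"ty": 0,"tz": 0,"spin": 0,"jaw": 0.3},{"tx": 0,"ty": 0,"tz": 0,"spin": 0,"jaw": 0.3},{"tx": 0,"ty": 0,"tz": 0,"spin": 0,"jaw": 0.3}]}}

```text
time_s: 11.62
tcp_pos: [0.6223, -0.12, 0.0247]
ee_rot: [[0.016, 1.0, 0.0], [1.0, -0.016, -0.0], [-0.0, 0.0, -1.0]]
force: [-1.9, 0.4, 5.2]
gripper_width: 0.038
```

Emit:
{"fn": "step_arm", "kwargs": {"targets": [{"tx": 0,"ty": 0,"tz": -0.3,"spin": 0,"jaw": 0.3},{"tx": 0,"ty": 0,"tz": -0.7,"spin": 0,"jaw": 0.3},{"tx": 0,"ty": 0,"tz": -1.5,"spin": 0,"jaw": 0.3},{"tx": 0,"ty": 0,"tz": -2.5,"spin": 0,"jaw": 0.3},{"tx": 0,"ty": 0,"tz": -2.5,"spin": 0,"jaw": 0.3}]}}

```text
time_s: 12.03
tcp_pos: [0.6211, -0.1197, 0.0994]
ee_rot: [[0.017, 1.0, -0.002], [1.0, -0.017, 0.001], [0.001, -0.002, -1.0]]
force: [0.8, -1.0, 0.4]
gripper_width: 0.038
```

Emit:
{"fn": "step_arm", "kwargs": {"targets": [{"tx": 0,"ty": 0,"tz": -2,"spin": 0,"jaw": 0.3},{"tx": 0,"ty": 0,"tz": -0.5,"spin": 0,"jaw": 0.3},{"tx": 0,"ty": 0,"tz": 0,"spin": 0,"jaw": 0.3}]}}

```text
time_s: 12.28
tcp_pos: [0.6234, -0.1204, 0.1263]
ee_rot: [[0.016, 1.0, 0.004], [1.0, -0.016, -0.001], [-0.001, 0.004, -1.0]]
force: [0.3, 0.7, -0.2]
gripper_width: 0.0379
```

```bash
python3 - <<'E'
from h import *
im=arm.camera('scene'); cv2.imwrite('pics/s6.png',im)
cv2.imwrite('pics/m6.png',panel(im,180,100,5,90,105))
o=arm.get_obs();print(o['tcp_pos'],o['force'],o['gripper_width'],o['time_s'])
E
```

```text
[ 0.62231829 -0.12004834  0.12456446] [ 0.27066866 -0.50245761 -1.30460877] 0.037632225704491824 12.3333
```

View pics/m6.png

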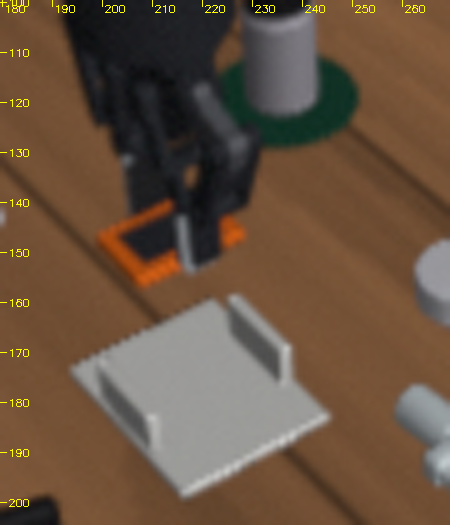

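Picture 7: the insert is held level by its long edges (corners at about (199,147), (208,156), (228,147)), clear of the dish. Next I carry it to bare table near (0.37, 0.20).

Emit:
{"fn": "step_arm", "kwargs": {"targets": [{"tx": 1.4,"ty": -1.2,"tz": 0,"spin": 0,"jaw": 0.3},{"tx": 2.9,"ty": -2.3,"tz": 0,"spin": 0,"jaw": 0.3},{"tx": 2.9,"ty": -2.3,"tz": 0,"spin": 0,"jaw": 0.3},{"tx": 2.9,"ty": -2.3,"tz": 0,"spin": 0,"jaw": 0.3},{"tx": 2.9,"ty": -2.4,"tz": 0,"spin": 0,"jaw": 0.3}]}}

```text
time_s: 12.75
tcp_pos: [0.5167, 0.0129, 0.1223]
ee_rot: [[0.017, 1.0, -0.003], [1.0, -0.017, 0.001], [0.001, -0.003, -1.0]]
force: [0.5, 0.5, 0.1]
gripper_width: 0.0381
```

Emit:
{"fn": "step_arm", "kwargs": {"targets": [{"tx": 2.9,"ty": -2.4,"tz": 0,"spin": 0,"jaw": 0.3},{"tx": 2.9,"ty": -2.4,"tz": 0,"spin": 0,"jaw": 0.3},{"tx": 2.9,"ty": -2.4,"tz": 0,"spin": 0,"jaw": 0.3},{"tx": 2.9,"ty": -2.4,"tz": 0,"spin": 0,"jaw": 0.3},{"tx": 2.9,"ty": -2.4,"tz": 0,"spin": 0,"jaw": 0.3}]}}

```text
time_s: 13.17
tcp_pos: [0.3989, 0.1594, 0.1228]
ee_rot: [[0.017, 1.0, -0.003], [1.0, -0.017, -0.0], [-0.001, -0.003, -1.0]]
force: [1.2, 0.9, -0.8]
gripper_width: 0.0378
```

Emit:
{"fn": "step_arm", "kwargs": {"targets": [{"tx": 2.9,"ty": -2.3,"tz": 0,"spin": 0,"jaw": 0.3},{"tx": 1.2,"ty": -0.9,"tz": 0,"spin": 0,"jaw": 0.3},{"tx": 0,"ty": 0,"tz": 2,"spin": 0,"jaw": 0.3},{"tx": 0,"ty": 0,"tz": 3,"spin": 0,"jaw": 0.3},{"tx": 0,"ty": 0,"tz": 3,"spin": 0,"jaw": 0.3}]}}

```text
time_s: 13.58
tcp_pos: [0.3697, 0.2006, 0.043]
ee_rot: [[0.015, 1.0, 0.001], [1.0, -0.015, 0.0], [0.0, 0.001, -1.0]]
force: [0.9, 0.0, -1.4]
gripper_width: 0.0381
```

Emit:
{"fn": "step_arm", "kwargs": {"targets": [{"tx": 0,"ty": 0,"tz": 1.4,"spin": 0,"jaw": 0.3},{"tx": 0,"ty": 0,"tz": 0,"spin": 0,"jaw": 0.3},{"tx": 0,"ty": 0,"tz": 0,"spin": 0,"jaw": 0.3},{"tx": 0,"ty": 0,"tz": 0,"spin": 0,"jaw": 0.3}]}}

```text
time_s: 13.92
tcp_pos: [0.3702, 0.2001, 0.0304]
ee_rot: [[0.017, 1.0, -0.001], [1.0, -0.017, -0.0], [-0.0, -0.001, -1.0]]
force: [1.1, 0.9, 0.0]
gripper_width: 0.0376
```

Emit:
{"fn": "step_arm", "kwargs": {"targets": [{"tx": 0,"ty": 0,"tz": 0.7,"spin": 0,"jaw": 0.3},{"tx": 0,"ty": 0,"tz": 0.3,"spin": 0,"jaw": 0.3},{"tx": 0,"ty": 0,"tz": 0.08,"spin": 0,"jaw": 0.3},{"tx": 0,"ty": 0,"tz": 0,"spin": 0,"jaw": 0.3},{"tx": 0,"ty": 0,"tz": 0,"spin": 0,"jaw": 0.3}]}}

```text
time_s: 14.33
tcp_pos: [0.3705, 0.2002, 0.0198]
ee_rot: [[0.016, 1.0, 0.0], [1.0, -0.016, 0.0], [0.0, 0.0, -1.0]]
force: [0.4, -0.8, -1.0]
gripper_width: 0.0378
```

Emit:
{"fn": "step_arm", "kwargs": {"targets": [{"tx": 0,"ty": 0,"tz": 0.08,"spin": 0,"jaw": 0.3},{"tx": 0,"ty": 0,"tz": 0,"spin": 0,"jaw": 0.3},{"tx": 0,"ty": 0,"tz": 0,"spin": 0,"jaw": 0.3}]}}

```text
time_s: 14.58
tcp_pos: [0.3704, 0.2002, 0.0189]
ee_rot: [[0.016, 1.0, 0.0], [1.0, -0.016, 0.0], [0.0, 0.0, -1.0]]
force: [0.8, 0.7, 0.2]
gripper_width: 0.0374
```

Emit:
{"fn": "step_arm", "kwargs": {"targets": [{"tx": 0,"ty": 0,"tz": 0.05,"spin": 0,"jaw": 0.3},{"tx": 0,"ty": 0,"tz": 0,"spin": 0,"jaw": 0.3},{"tx": 0,"ty": 0,"tz": 0,"spin": 0,"jaw": 0.3}]}}

```text
time_s: 14.83
tcp_pos: [0.3704, 0.2002, 0.0187]
ee_rot: [[0.016, 1.0, 0.0], [1.0, -0.016, 0.0], [0.0, 0.0, -1.0]]
force: [-0.4, -0.5, 6.2]
gripper_width: 0.0376
```

Emit:
{"fn": "step_arm", "kwargs": {"targets": [{"tx": 0,"ty": 0,"tz": 0.03,"spin": 0,"jaw": 0.3},{"tx": 0,"ty": 0,"tz": 0,"spin": 0,"jaw": 0.3},{"tx": 0,"ty": 0,"tz": 0,"spin": 0,"jaw": 0.3}]}}

```text
time_s: 15.08
tcp_pos: [0.3705, 0.2003, 0.0187]
ee_rot: [[0.016, 1.0, 0.001], [1.0, -0.016, 0.0], [0.0, 0.001, -1.0]]
force: [-2.1, -0.8, 9.8]
gripper_width: 0.0382
```

Emit:
{"fn": "step_arm", "kwargs": {"targets": [{"tx": 0,"ty": 0,"tz": 0,"spin": 0,"jaw": 0.5},{"tx": 0,"ty": 0,"tz": 0,"spin": 0,"jaw": 0.57},{"tx": 0,"ty": 0,"tz": 0,"spin": 0,"jaw": 0.62},{"tx": 0,"ty": 0,"tz": 0,"spin": 0,"jaw": 0.68},{"tx": 0,"ty": 0,"tz": -0.7,"spin": 0,"jaw": 0.8}]}}

```text
time_s: 15.5
tcp_pos: [0.3695, 0.1999, 0.0243]
ee_rot: [[0.017, 1.0, -0.002], [1.0, -0.017, -0.001], [-0.001, -0.002, -1.0]]
force: [0.5, -0.5, -0.3]
gripper_width: 0.0674
```

Emit:
{"fn": "step_arm", "kwargs": {"targets": [{"tx": 0,"ty": 0,"tz": -2,"spin": 0,"jaw": 0.9},{"tx": 0,"ty": 0,"tz": -3,"spin": -3,"jaw": 0.9},{"tx": 0,"ty": 0,"tz": -3,"spin": -7,"jaw": 0.9},{"tx": 0,"ty": 0,"tz": 0,"spin": -7,"jaw": 0.9},{"tx": 0,"ty": 0,"tz": 0,"spin": -7,"jaw": 0.9}]}}

```text
time_s: 15.92
tcp_pos: [0.372, 0.2008, 0.1073]
ee_rot: [[-0.397, 0.918, 0.004], [0.918, 0.397, 0.001], [-0.0, 0.005, -1.0]]
force: [-0.4, -0.2, 0.6]
gripper_width: 0.0769
```

Emit:
{"fn": "step_arm", "kwargs": {"targets": [{"tx": 0,"ty": 0,"tz": 0,"spin": -7,"jaw": 0.9},{"tx": 0,"ty": 0,"tz": 0,"spin": -7,"jaw": 0.9},{"tx": 0,"ty": 0,"tz": 0,"spin": -7,"jaw": 0.9},{"tx": 0,"ty": 0,"tz": 0,"spin": -7,"jaw": 0.9},{"tx": 0,"ty": 0,"tz": 0,"spin": -7,"jaw": 0.9}]}}

```text
time_s: 16.33
tcp_pos: [0.3702, 0.2002, 0.1054]
ee_rot: [[-0.852, 0.524, 0.0], [0.524, 0.852, 0.0], [-0.0, 0.0, -1.0]]
force: [-0.4, 0.4, -0.0]
gripper_width: 0.0769
```

Emit:
{"fn": "step_arm", "kwargs": {"targets": [{"tx": 0,"ty": 0,"tz": 0,"spin": -7,"jaw": 0.9},{"tx": 0,"ty": 0,"tz": 0,"spin": -7,"jaw": 0.9},{"tx": 0,"ty": 0,"tz": 0,"spin": -7,"jaw": 0.9},{"tx": 0,"ty": 0,"tz": 0,"spin": -7,"jaw": 0.9},{"tx": 0,"ty": 0,"tz": 0,"spin": 0,"jaw": 0.9}]}}

```text
time_s: 16.75
tcp_pos: [0.3703, 0.2002, 0.1053]
ee_rot: [[-0.998, 0.067, 0.0], [0.067, 0.998, 0.0], [-0.0, 0.0, -1.0]]
force: [0.2, -0.3, 0.0]
gripper_width: 0.0768
```

```bash
python3 - <<'E'
from h import *
im=arm.camera('scene'); t=arm.camera('top'); cv2.imwrite('pics/s7.png',im); cv2.imwrite('pics/t7.png',t)
o=arm.get_obs();print(o['tcp_pos'],o['ee_rot'].round(3),o['qpos'].round(1),o['gripper_width'],o['time_s'])
print(proj('scene',[.37,.2,.007]),proj('top',[.37,.2,.007]))
# cradle wireframe overlay for two pose guesses
def wire(p,n,pose,k,x0,y0,col):
    c,s=np.cos(np.radians(pose[2])),np.sin(np.radians(pose[2]))
    f=lambda L:[((proj(n,[pose[0]+c*x-s*y,pose[1]+s*x+c*y,z])[0]-[x0,y0]+.5)*k).astype(int) for x,y,z in L]
    for L in([(a*.024,b*.024,.012) for a,b in((1,1),(1,-1),(-1,-1),(-1,1))],):
        cv2.polylines(p,[np.array(f(L))],True,col,1)
    for sg in(1,-1): cv2.polylines(p,[np.array(f([(.024,sg*.033,.04),(-.024,sg*.033,.04)]))],False,col,1)
s0=cv2.imread('pics/scene0.png');t0=cv2.imread('pics/top0.png')
a=panel(s0,362,225,8,50,43);b=panel(t0,117,236,8,50,43)
wire(a,'scene',(.4555,.2925,-2),8,362,225,(255,0,0));wire(b,'top',(.4555,.2925,-2),8,117,236,(255,0,0))
c=panel(im,375,170,6,66,40)
m=np.vstack([np.hstack([a,b]),np.hstack([c,np.zeros((240,800-c.shape[1],3),np.uint8)])]) 
cv2.imwrite('pics/m7.png',m[:600]);print(m.shape)
E
```

```text
[0.37028171 0.20019918 0.10523585] [[-0.997  0.072  0.   ]
 [ 0.072  0.997  0.   ]
 [-0.     0.    -1.   ]] [ 18.3  15.1 -40.9  34.   -0.  -67.6] 0.07651146070165653 16.85
[[379.45824712 206.16336924]] [[183.51998105 296.93367439]]
(584, 800, 3)
```

View pics/m7.png

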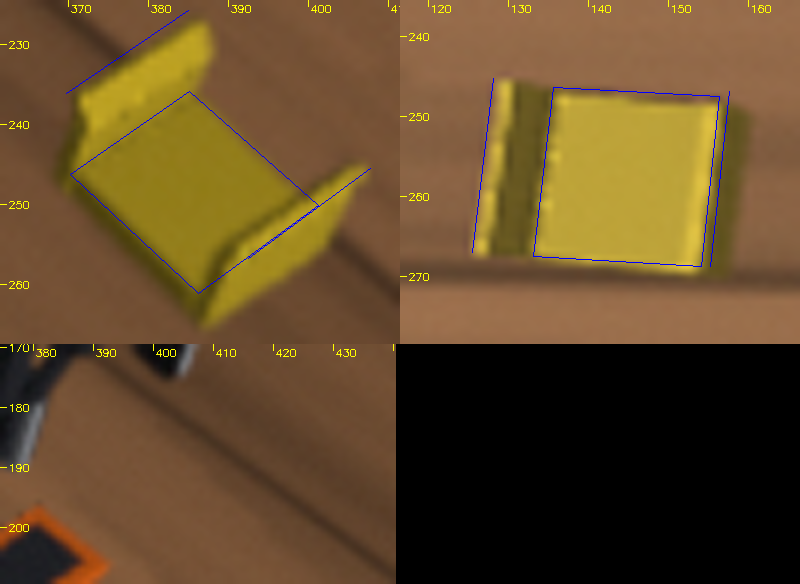

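Picture 8: the insert lies flat on the table (corner at about (391,205)), and the predicted cradle wireframe sits within about 1 px of the real one. I'll refine the cradle pose with a silhouette fit, then regrip across the short ends.

```bash
cat > sil.py <<'E'
from h import *
from scipy.optimize import minimize
K=8
W={'scene':(360,220,56,54),'top':(115,232,56,50)}
M={}
for n,(x0,y0,w,h) in W.items():
    im=cv2.imread(f'pics/{n}0.png')[y0:y0+h,x0:x0+w].astype(float)
    M[n]=np.clip(((im[...,1]-im[...,0])/(im[...,2]+1)-.3)/.2,0,1); 
def mod(p,n):
    x,y,a,wo,wb=p; c,s=np.cos(np.radians(a)),np.sin(np.radians(a)); x0,y0,w,h=W[n]
    m=np.zeros((h*K,w*K),np.uint8)
    H=[[(u,v,z) for u in(-.024,.024) for v in(-wb,wb) for z in(0,.012)]]
    for g in(1,-1): H.append([(u,g*v,z) for u in(-.024,.024) for v,z in((.024,.012),(wb,0),(wb,.012),(wo-.004,.04),(wo,.04))])
    for L in H:
        L=np.array(L); P=np.c_[x+c*L[:,0]-s*L[:,1],y+s*L[:,0]+c*L[:,1],L[:,2]]
        q=((proj(n,P)-[x0,y0]+.5)*K*16).round().astype(np.int32)
        cv2.fillConvexPoly(m,cv2.convexHull(q),1,shift=4)
    return cv2.resize(m.astype(float),(w,h),interpolation=cv2.INTER_AREA)
def run(ns):
    f=lambda q:sum(((mod(q*S,n)-M[n])**2).sum() for n in ns)
    S=np.array([.001,.001,1,.001,.001]); q0=np.array([455.5,292.5,-2,30,28])
    r=minimize(f,q0,method='Nelder-Mead',options=dict(initial_simplex=np.vstack([q0]+[q0+3*e for e in np.eye(5)]),maxiter=600))
    return r.x.round(2),round(r.fun,1),[M[n].sum().round() for n in ns]
for ns in(['top'],['scene'],['top','scene']): print(ns,run(ns))
E
python3 sil.py
```

```text
['top'] (array([453.92, 294.11,  -4.4 ,  30.53,  30.46]), np.float64(2.4), [np.float64(676.0)])
['scene'] (array([454.31, 293.11,  -3.43,  31.78,  30.26]), np.float64(11.4), [np.float64(748.0)])
['top', 'scene'] (array([454.1 , 293.16,  -4.43,  31.43,  29.89]), np.float64(12.6), [np.float64(676.0), np.float64(748.0)])
```

Emit:
{"fn": "step_arm", "kwargs": {"targets": [{"tx": 0,"ty": 0,"tz": 0,"spin": -3.2,"jaw": 0.85},{"tx": 0,"ty": 0,"tz": 2,"spin": 0,"jaw": 0.85},{"tx": 0,"ty": 0,"tz": 2,"spin": 0,"jaw": 0.85},{"tx": 0,"ty": 0,"tz": 2,"spin": 0,"jaw": 0.85},{"tx": 0,"ty": 0,"tz": 1.5,"spin": 0,"jaw": 0.85}]}}

```text
time_s: 17.27
tcp_pos: [0.37, 0.2001, 0.029]
ee_rot: [[-1.0, 0.016, -0.0], [0.016, 1.0, -0.0], [0.0, -0.0, -1.0]]
force: [0.8, 0.4, 0.8]
gripper_width: 0.0725
```

Emit:
{"fn": "step_arm", "kwargs": {"targets": [{"tx": 0,"ty": 0,"tz": 0.5,"spin": 0,"jaw": 0.85},{"tx": 0,"ty": 0,"tz": 0,"spin": 0,"jaw": 0.85},{"tx": 0,"ty": 0,"tz": 0,"spin": 0,"jaw": 0.85},{"tx": 0,"ty": 0,"tz": 0,"spin": 0,"jaw": 0.85}]}}

```text
time_s: 17.6
tcp_pos: [0.371, 0.2005, 0.0258]
ee_rot: [[-1.0, 0.014, 0.001], [0.014, 1.0, 0.0], [-0.001, 0.0, -1.0]]
force: [-0.3, 0.1, 0.9]
gripper_width: 0.0726
```

The silhouette fits agree: cradle at (0.454, 0.2935), yaw about −4.2°. Now for the short-end grip.

Emit:
{"fn": "step_arm", "kwargs": {"targets": [{"tx": 0,"ty": 0,"tz": 0.6,"spin": 0,"jaw": 0.83},{"tx": 0,"ty": 0,"tz": 0.45,"spin": 0,"jaw": 0.8},{"tx": 0,"ty": 0,"tz": 0,"spin": 0,"jaw": 0.8},{"tx": 0,"ty": 0,"tz": 0,"spin": 0,"jaw": 0.8}]}}

```text
time_s: 17.93
tcp_pos: [0.3701, 0.2001, 0.0144]
ee_rot: [[-1.0, 0.013, -0.0], [0.013, 1.0, -0.0], [0.0, -0.0, -1.0]]
force: [0.9, -0.0, 0.4]
gripper_width: 0.0683
```

Emit:
{"fn": "step_arm", "kwargs": {"targets": [{"tx": 0,"ty": 0,"tz": 0,"spin": 0,"jaw": 0.77},{"tx": 0,"ty": 0,"tz": 0,"spin": 0,"jaw": 0.74},{"tx": 0,"ty": 0,"tz": 0,"spin": 0,"jaw": 0.71},{"tx": 0,"ty": 0,"tz": 0,"spin": 0,"jaw": 0.68},{"tx": 0,"ty": 0,"tz": 0,"spin": 0,"jaw": 0.6}]}}

```text
time_s: 18.35
tcp_pos: [0.3707, 0.2003, 0.0153]
ee_rot: [[-1.0, 0.013, 0.001], [0.013, 1.0, 0.0], [-0.001, 0.0, -1.0]]
force: [-1.7, -1.1, 10.4]
gripper_width: 0.0581
```

Emit:
{"fn": "step_arm", "kwargs": {"targets": [{"tx": 0,"ty": 0,"tz": 0,"spin": 0,"jaw": 0.5},{"tx": 0,"ty": 0,"tz": 0,"spin": 0,"jaw": 0.5},{"tx": 0,"ty": 0,"tz": 0,"spin": 0,"jaw": 0.5}]}}

```text
time_s: 18.6
tcp_pos: [0.3707, 0.2003, 0.0153]
ee_rot: [[-1.0, 0.013, 0.001], [0.013, 1.0, 0.0], [-0.001, 0.0, -1.0]]
force: [-1.0, -1.1, 9.6]
gripper_width: 0.0578
```

Emit:
{"fn": "step_arm", "kwargs": {"targets": [{"tx": 0,"ty": 0,"tz": -0.3,"spin": 0,"jaw": 0.5},{"tx": 0,"ty": 0,"tz": -0.7,"spin": 0,"jaw": 0.5},{"tx": 0,"ty": 0,"tz": -1.5,"spin": 0,"jaw": 0.5},{"tx": 0,"ty": 0,"tz": -2.5,"spin": 0,"jaw": 0.5},{"tx": 0,"ty": 0,"tz": -2,"spin": 3.45,"jaw": 0.5}]}}

```text
time_s: 19.02
tcp_pos: [0.3698, 0.2, 0.0856]
ee_rot: [[-0.997, 0.074, -0.001], [0.074, 0.997, -0.0], [0.001, -0.0, -1.0]]
force: [0.7, 0.1, -0.1]
gripper_width: 0.058
```

Emit:
{"fn": "step_arm", "kwargs": {"targets": [{"tx": -0.76,"ty": 0.99,"tz": 0,"spin": 0,"jaw": 0.5},{"tx": -1.53,"ty": 1.98,"tz": 0,"spin": 0,"jaw": 0.5},{"tx": -1.53,"ty": 1.98,"tz": 0,"spin": 0,"jaw": 0.5},{"tx": -1.53,"ty": 1.98,"tz": 0,"spin": 0,"jaw": 0.5},{"tx": -1.53,"ty": 1.98,"tz": 0,"spin": 0,"jaw": 0.5}]}}

```text
time_s: 19.43
tcp_pos: [0.446, 0.2849, 0.085]
ee_rot: [[-0.997, 0.073, 0.0], [0.073, 0.997, 0.0], [-0.0, 0.0, -1.0]]
force: [0.4, -0.5, -0.8]
gripper_width: 0.0578
```

Emit:
{"fn": "step_arm", "kwargs": {"targets": [{"tx": -0.78,"ty": 1.0,"tz": 0,"spin": 0,"jaw": 0.5},{"tx": 0,"ty": 0,"tz": 0,"spin": 0,"jaw": 0.5},{"tx": 0,"ty": 0,"tz": 0,"spin": 0,"jaw": 0.5},{"tx": 0,"ty": 0,"tz": 0,"spin": 0,"jaw": 0.5},{"tx": 0,"ty": 0,"tz": 0,"spin": 0,"jaw": 0.5}]}}

```text
time_s: 19.85
tcp_pos: [0.4528, 0.2926, 0.0844]
ee_rot: [[-0.997, 0.074, -0.001], [0.074, 0.997, -0.001], [0.001, -0.001, -1.0]]
force: [-0.9, -0.6, -1.2]
gripper_width: 0.0581
```

```bash
python3 - <<'E'
from h import *
im=arm.camera('scene'); t=arm.camera('top'); cv2.imwrite('pics/s8.png',im); cv2.imwrite('pics/t8.png',t)
cv2.imwrite('pics/m8.png',np.hstack([panel(im,350,195,5,78,80),panel(t,105,215,5,78,80)]))
o=arm.get_obs();print(o['tcp_pos'],o['ee_rot'].round(3),o['gripper_width'],o['time_s'],o['force'])
E
```

```text
[0.45322187 0.29273661 0.08451168] [[-0.997  0.074 -0.001]
 [ 0.074  0.997 -0.   ]
 [ 0.001 -0.    -1.   ]] 0.05765505020473066 19.95 [-0.9033415   0.28844034 -0.65649903]
```

View pics/m8.png

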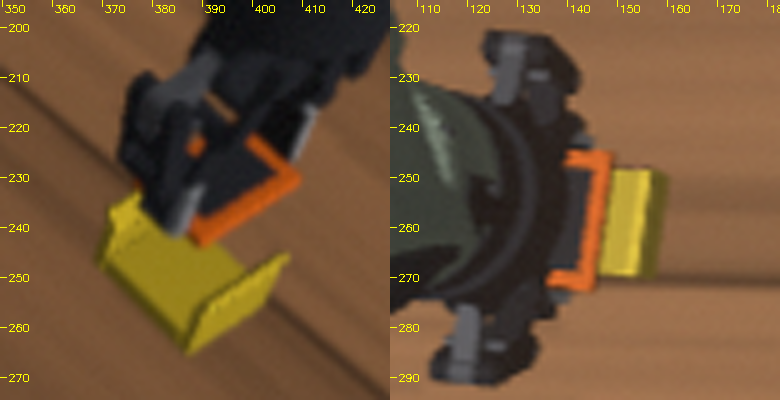

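Picture 9: the insert is held by its short ends, level and parallel to the rails, above the cradle. Quick numeric check of its offset from the TCP.

```bash
python3 - <<'E'
from fit import *
T,S='top','scene';z=.0762
a=[(T,(148.3,244.9),(.03,-.02,z)),(T,(144.9,272.5),(-.03,-.02,z))]
b=[(S,(350+301/5-.5,195+178/5-.5),(-.03,.02,z)),(S,(350+198/5-.5,195+237/5-.5),(.03,.02,z))]
for o in(a,b,a+b): print(fit(o,[.45,.29,-.07]))
E
```

```text
(array([0.4516, 0.2922]), np.float64(-2.65), [[0.0, -0.3], [-0.0, 0.3]])
(array([0.4523, 0.2902]), np.float64(-6.62), [[0.3, -0.3], [-0.3, 0.3]])
(array([0.4527, 0.2911]), np.float64(-5.17), [[1.1, -0.4], [-0.1, 0.2], [0.4, -0.3], [0.4, 0.8]])
```

Emit:
{"fn": "step_arm", "kwargs": {"targets": [{"tx": -0.1,"ty": 0.1,"tz": 1,"spin": 0,"jaw": 0.5},{"tx": 0,"ty": 0,"tz": 1.5,"spin": 0,"jaw": 0.5},{"tx": 0,"ty": 0,"tz": 1.2,"spin": 0,"jaw": 0.5},{"tx": 0,"ty": 0,"tz": 0.8,"spin": 0,"jaw": 0.5},{"tx": 0,"ty": 0,"tz": 0.3,"spin": 0,"jaw": 0.5}]}}

```text
time_s: 20.37
tcp_pos: [0.4539, 0.2937, 0.0348]
ee_rot: [[-0.997, 0.073, -0.002], [0.073, 0.997, -0.001], [0.002, -0.001, -1.0]]
force: [0.2, -0.1, -0.9]
gripper_width: 0.0578
```

Emit:
{"fn": "step_arm", "kwargs": {"targets": [{"tx": 0,"ty": 0,"tz": 0.3,"spin": 0,"jaw": 0.5},{"tx": 0,"ty": 0,"tz": 0.2,"spin": 0,"jaw": 0.5},{"tx": 0,"ty": 0,"tz": 0,"spin": 0,"jaw": 0.5},{"tx": 0,"ty": 0,"tz": 0,"spin": 0,"jaw": 0.5}]}}

```text
time_s: 20.7
tcp_pos: [0.4553, 0.2945, 0.0318]
ee_rot: [[-0.997, 0.073, 0.001], [0.073, 0.997, 0.0], [-0.001, 0.0, -1.0]]
force: [0.2, -1.3, 0.1]
gripper_width: 0.0575
```

Emit:
{"fn": "step_arm", "kwargs": {"targets": [{"tx": 0,"ty": 0,"tz": 0.25,"spin": 0,"jaw": 0.5},{"tx": 0,"ty": 0,"tz": 0.1,"spin": 0,"jaw": 0.5},{"tx": 0,"ty": 0,"tz": 0,"spin": 0,"jaw": 0.5},{"tx": 0,"ty": 0,"tz": 0,"spin": 0,"jaw": 0.5}]}}

```text
time_s: 21.03
tcp_pos: [0.4551, 0.2944, 0.028]
ee_rot: [[-0.997, 0.073, 0.0], [0.073, 0.997, 0.0], [-0.0, 0.0, -1.0]]
force: [0.2, -0.0, -0.2]
gripper_width: 0.0577
```

Emit:
{"fn": "step_arm", "kwargs": {"targets": [{"tx": 0,"ty": 0,"tz": 0.07,"spin": 0,"jaw": 0.5},{"tx": 0,"ty": 0,"tz": 0,"spin": 0,"jaw": 0.5},{"tx": 0,"ty": 0,"tz": 0,"spin": 0,"jaw": 0.5}]}}

```text
time_s: 21.28
tcp_pos: [0.4552, 0.2944, 0.0274]
ee_rot: [[-0.997, 0.073, 0.0], [0.073, 0.997, 0.0], [-0.0, 0.0, -1.0]]
force: [0.1, -0.1, 1.0]
gripper_width: 0.0578
```

Emit:
{"fn": "step_arm", "kwargs": {"targets": [{"tx": 0,"ty": 0,"tz": 0.05,"spin": 0,"jaw": 0.5},{"tx": 0,"ty": 0,"tz": 0,"spin": 0,"jaw": 0.5},{"tx": 0,"ty": 0,"tz": 0,"spin": 0,"jaw": 0.5}]}}

```text
time_s: 21.53
tcp_pos: [0.4552, 0.2945, 0.0274]
ee_rot: [[-0.997, 0.073, 0.001], [0.073, 0.997, 0.0], [-0.0, 0.0, -1.0]]
force: [-0.6, -0.9, 5.9]
gripper_width: 0.0576
```

Emit:
{"fn": "step_arm", "kwargs": {"targets": [{"tx": 0,"ty": 0,"tz": 0,"spin": 0,"jaw": 0.7},{"tx": 0,"ty": 0,"tz": 0,"spin": 0,"jaw": 0.75},{"tx": 0,"ty": 0,"tz": 0,"spin": 0,"jaw": 0.82},{"tx": 0,"ty": 0,"tz": 0,"spin": 0,"jaw": 0.9},{"tx": 0,"ty": 0,"tz": 0,"spin": 0,"jaw": 0.9}]}}

```text
time_s: 21.95
tcp_pos: [0.455, 0.2943, 0.0267]
ee_rot: [[-0.997, 0.073, -0.0], [0.073, 0.997, -0.0], [0.0, -0.0, -1.0]]
force: [-0.0, 1.5, -0.6]
gripper_width: 0.0767
```

Emit:
{"fn": "step_arm", "kwargs": {"targets": [{"tx": 0,"ty": 0,"tz": -0.5,"spin": 0,"jaw": 0.9},{"tx": 0,"ty": 0,"tz": -1.5,"spin": 0,"jaw": 0.9},{"tx": 0,"ty": 0,"tz": -3,"spin": 0,"jaw": 0.9},{"tx": 0,"ty": 0,"tz": -3.5,"spin": 0,"jaw": 0.9},{"tx": 0,"ty": 0,"tz": -3.5,"spin": 0,"jaw": 0.9}]}}

```text
time_s: 22.37
tcp_pos: [0.4543, 0.294, 0.1479]
ee_rot: [[-0.997, 0.073, -0.002], [0.073, 0.997, -0.001], [0.002, -0.001, -1.0]]
force: [0.1, 0.1, 1.1]
gripper_width: 0.0767
```

Emit:
{"fn": "step_arm", "kwargs": {"targets": [{"tx": 1.5,"ty": -2.5,"tz": -1.5,"spin": 0,"jaw": 0.9},{"tx": 1.5,"ty": -3,"tz": 0,"spin": 0,"jaw": 0.9},{"tx": 1.5,"ty": -3,"tz": 0,"spin": 0,"jaw": 0.9},{"tx": 1.5,"ty": -3,"tz": 0,"spin": 0,"jaw": 0.9},{"tx": 0,"ty": -3,"tz": 0,"spin": 0,"jaw": 0.9}]}}

```text
time_s: 22.78
tcp_pos: [0.381, 0.1531, 0.1618]
ee_rot: [[-0.997, 0.071, -0.002], [0.071, 0.997, -0.0], [0.002, -0.0, -1.0]]
force: [-0.7, -0.3, -0.6]
gripper_width: 0.0771
```

Emit:
{"fn": "step_arm", "kwargs": {"targets": [{"tx": 0,"ty": -3,"tz": 0,"spin": 0,"jaw": 0.9},{"tx": 0,"ty": -3,"tz": 0,"spin": 0,"jaw": 0.9},{"tx": 0,"ty": -2,"tz": 0,"spin": 0,"jaw": 0.9},{"tx": 0,"ty": 0,"tz": 0,"spin": 0,"jaw": 0.9},{"tx": 0,"ty": 0,"tz": 0,"spin": 0,"jaw": 0.9}]}}

```text
time_s: 23.2
tcp_pos: [0.3789, 0.0737, 0.1622]
ee_rot: [[-0.997, 0.076, 0.001], [0.076, 0.997, 0.0], [-0.001, 0.0, -1.0]]
force: [0.4, 0.9, -0.1]
gripper_width: 0.0768
```

```bash
python3 - <<'E'
from h import *
im=arm.camera('scene'); t=arm.camera('top'); cv2.imwrite('pics/s9.png',im); cv2.imwrite('pics/t9.png',t)
a=np.hstack([panel(im,362,222,7,57,43),panel(t,115,236,7,57,43)])
b=np.hstack([cv2.resize(im,(399,299)),cv2.resize(t,(399,299))])
cv2.imwrite('pics/m9.png',np.vstack([a,b]))
o=arm.get_obs();print(o['tcp_pos'],o['gripper_width'],o['time_s'],o['force'])
E
```

```text
[0.37896256 0.07478864 0.1620225 ] 0.07705268923043873 23.3 [ 0.17334129  0.45834357 -0.22915223]
```

View pics/m9.png

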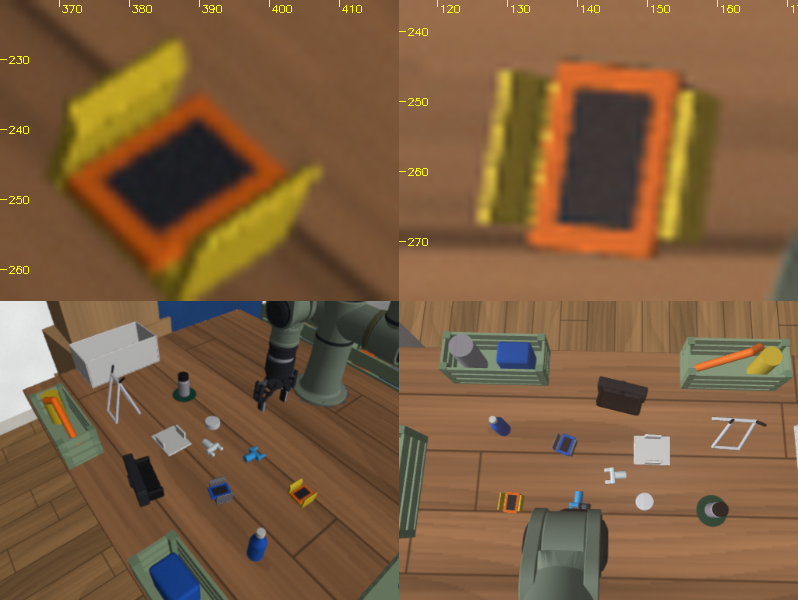

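Picture 10: the insert is flat on the floor between the rails (top-view corners at about (137.5,244.5), (154.4,245.9), (151.4,272.2), (133.2,270.2)). The canister is upright on the coaster and everything else is where it was.

```bash
python3 - <<'E'
from fit import *
T='top';z=.019
print(fit([(T,(137.5,244.5),(.03,.02,z)),(T,(154.4,245.9),(.03,-.02,z)),(T,(151.4,272.2),(-.03,-.02,z)),(T,(133.2,270.2),(-.03,.02,z))],[.45,.29,-.07]))
t=cv2.imread('pics/t9.png').astype(int);s=cv2.imread('pics/s9.png').astype(int)
for n,im in(('top',t),('scene',s)):
    b,g,r=[im[...,i] for i in range(3)]
    m=(r>120)&(g<r*.62)&(b<g*.75); x0,y0,w,h={'top':(120,236,50,46),'scene':(360,225,50,42)}[n]
    q=np.zeros(m.shape,np.uint8);q[y0:y0+h,x0:x0+w]=m[y0:y0+h,x0:x0+w]
    c=max(cv2.findContours(q,0,2)[0],key=cv2.contourArea); rr=cv2.minAreaRect(c); print(n,rr,unproj(n,rr[0],z))
cap=[(718*1,510)]
E
```

```text
(array([0.4539, 0.2923]), np.float64(-3.76), [[-0.2, -0.4], [0.3, -0.3], [-0.4, 0.1], [0.2, 0.5]])
top ((143.58084106445312, 258.380126953125), (18.2368221282959, 27.247453689575195), 7.4314093589782715) [[0.45330285 0.29354438 0.019     ]]
scene ((387.1112976074219, 246.65176391601562), (18.17099380493164, 25.96624183654785), 53.746158599853516) [[0.45487908 0.29372975 0.019     ]]
```

The insert measures (0.454, 0.293) with yaw −3.8°, against the cradle at (0.454, 0.2935) with yaw −4.2°. Centred, so I'm handing in.

```bash
python3 -c "
from bench import arm
print(arm.hand_in())"
```

```text
the job is handed in; nothing more can be done
None
```

The job is handed in at about 23.3 s of the 69 s allowed. No verdict was reported.

- **Canister:** I lifted it off the insert and stood it upright on the green coaster, lowering until the force showed contact before letting go. The last pictures show it upright and well inside the coaster's edge.
- **Insert:** I took it from the dish by its long edges and set it flat on bare table at about (0.37, 0.20). There I let go, turned the gripper 90°, took it by the short ends and lowered it to contact in the yellow cradle.

**Last checks:** the insert's centre reads about (0.454, 0.293) with yaw −3.8°. The cradle's silhouette fit gave (0.454, 0.2935) with yaw about −4.2°, so it is centred to within about 1 mm and lies flat between the rails. In the last pictures the other objects look to be where they started, and the gripper is clear of everything.

**Disagreements:**
- My first corner fit of the cradle gave a yaw anywhere from −3° to +0.3°, so I replaced it with the silhouette fit.
- The two cameras differ by 1–2 mm in several positions, which is within their stated accuracy.
- The gripper read 1.5–2 mm narrower than the true object widths. I took this as give in the fingers.

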